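Clear the autosampler loading station and sort its parts

TASK

The run is over: lift the vial carrier plate straight up off its two locating pins, keeping it level all the way, and lay it centred and square on the flat white pad. Sort the rest: both tall amber vials go standing upright in the deep rectangular bin, the squat white jar standing upright in the round steel dish, and the steel column lying flat and lengthwise in the long shallow tray.

Things in the scene. Friction and masses are not known exactly. Their poses are not given: they have to be found in the camera images.
- carrier: Loose aluminium plate 110 (x) x 76 (y) x 8 mm, 0.25 kg, six dark round marks. Black handle on top: bar along x, 52 long, 12 wide, from 30 to 40 mm above the underside, on two legs 10 mm long at x = -21, +21. Origin: centre of underside. Two 10 mm holes at x = -42, +42 (y = 0) over pin_base's pins; starts resting on it, axes aligned; must rise 28 mm to clear. Never tilt it over 14 degrees.
- pin_base: Fixed grey plastic block, 130 (x) x 96 (y) x 20 mm, under the carrier at the start. Origin: centre of its underside, on the bench. Two upright 8 mm steel pins at x = -42 and +42 mm (y = 0) rise 28 mm above its top, to 48 mm above the bench.
- pad: Fixed flat white plastic pad, 134 (x) x 100 (y) x 4 mm; the carrier belongs on it, long side along its long side (x), either way round. Origin: centre of its underside, on the bench.
- vial_1: Loose tall amber glass vial with an aluminium cap, standing: 23 mm diameter up to a height of 58 mm, then a neck and a 20 mm cap, 75 mm tall in all; about 30 g. Origin: centre of its underside; z along its axis.
- vial_2: Second loose tall vial, same as vial_1.
- vial_bin: Fixed deep open grey plastic bin, 116 (x) x 86 (y) x 35 mm outside, walls and floor 4 mm; both tall vials belong in it, side by side along x. Origin: centre of its underside, on the bench.
- jar: Loose squat white jar with a white screw cap, standing: 45 mm diameter, 44 mm tall, about 70 g. Origin: centre of its underside; z along its axis.
- dish: Fixed round stainless steel dish, 116 mm across the rim, 108 mm across the foot, 14 mm high, wall and floor 4 mm; the jar belongs in it. Origin: centre of its underside, on the bench.
- column: Loose steel chromatography column, about 0.2 kg, lying: a tube 18 mm in diameter with a hexagonal nut (24 mm over the flats, 21 mm long) at each end, 110 mm long in all. Origin: its middle, on its axis, 12 mm above what it lies on; x along its length. The bare tube is free for gripping 34 mm either way of the middle.
- column_tray: Fixed long shallow grey metal tray, 150 (x) x 96 (y) x 14 mm outside, walls and floor 4 mm; the column belongs in it, along its long side (x), either way round. Origin: centre of its underside, on the bench.
Things that resemble listed ones, but are neither listed nor needed, are in the scene too. Leave any black or blue look-alike of the vial_1 alone.

How it is judged:
At the end, for the whole second after the job is handed in: Carrier flat on the pad, centred within 12 mm, parallel within 0.2 rad; both vials upright (within 0.1 rad) on the bin floor; jar upright on the dish floor; column on the tray floor, along it within 0.3 rad; all at rest (horizontal distance between carrier and pad below 0.012 m and angle between the x axis of carrier and the x axis of pad, either way round below 0.2 rad and angle between carrier's own z axis and vertical below 0.05 rad and z of carrier in the frame of pad between 0 and 0.008 m and x of vial_1 in the frame of vial_bin between -0.048 and 0.048 m and y of vial_1 in the frame of vial_bin between -0.033 and 0.033 m and z of vial_1 in the frame of vial_bin between 0 and 0.009 m and angle between each of vial_1, vial_2, jar's own z axis and vertical below 0.1 rad and x of vial_2 in the frame of vial_bin between -0.048 and 0.048 m and y of vial_2 in the frame of vial_bin between -0.033 and 0.033 m and z of vial_2 in the frame of vial_bin between 0 and 0.009 m and horizontal distance between jar and dish below 0.034 m and z of jar in the frame of dish between 0 and 0.008 m and x of column in the frame of column_tray between -0.022 and 0.022 m and y of column in the frame of column_tray between -0.036 and 0.036 m and z of column in the frame of column_tray between 0.01 and 0.022 m and angle between the x axis of column and the x axis of column_tray, either way round below 0.3 rad and linear speed of each of carrier, vial_1, vial_2, jar, column below 0.02 m/s); the robot touches nothing.
It fails at once if the carrier plate is tilted by more than 0.25 rad (angle between carrier's own z axis and vertical above 0.25 rad).
It also fails if it takes over 136 s, if anything falls off the work surface, if the arm or the gripper's body presses on something with over 40 N, if the wrist force passes 120 N, or if a joint passes its speed limit or range.

ROBOT

A 6-joint arm with a two-finger parallel gripper is mounted at the origin on the work surface. World frame = base frame: x ahead of the robot, y to its left, z up, the work surface at z = 0. Lengths are in m, angles in rad, forces in N, time in s.
With the tool pointing down it reaches from about 0.325 to 0.9 m from the base axis. Payload 6.1 kg.
Tool frame: the origin (TCP) lies at the very end of the fingers, on their centre line; the grasp point (between the pads) lies 19 mm behind it (ctrl.grip_point_offset is the distance from the TCP to the grasp point, in m); z points along the fingers, y is the direction in which the jaws open and shut (so a half turn about z gives the same grasp; the last joint's range is limited). The gripper opens to 85 mm and grips with 20 to 120 N. Pads are 22 mm wide; open, the fingers measure 114 mm over their backs; the gripper's body (76 mm by 85 mm) begins 54 mm behind the grasp point. The pads swing forward as they close: fully open they stand 13 mm farther back than shut.
Start: joints at [0.994, 0.22, 1.526, -0, 1.395, -0.126], TCP at [0.272, 0.563, 0.231] pointing down, gripper open.
Joint ranges: [-2.98, 2.98], [-0.91, 2.08], [0.09, 2.57], [-1.24, 4.39], [0.2, 2.65], [-2.68, 2.68]. Speed limits (rad/s): [2.57, 2.57, 3.01, 3.14, 3.14, 3.14].

INTERFACE

Orientations are given as [roll, pitch, yaw] about the fixed x, y, z axes, in that order (R = Rz(yaw) Ry(pitch) Rx(roll)).
In Python, from rig import telemetry, cams, order, ctrl gives the robot as it stands. The module is installed in compiled form; this text tells all that it offers.
- The arm moves only by the tool send_rows, never from a script. Its argument "motion" is a list of rows, each a list of 7 numbers: the shift along the world's x, y, z in m, then the turn, a rotation vector about the world's x, y, z in rad, then the finger opening in m, from 0 to 0.0854. A call has exactly 10 rows; each row shifts and turns the commanded pose from where the row before left it; what a row does not reach is not made up. A row lasts 1/12 s, in which the tool goes at most 41.7 mm and 7.16 degrees, less where a joint would pass 70% of its speed; a pose out of reach is approached as far as the arm can. A call is refused whole if a number of a shift passes 0.0417 or a number of a turn 0.125, either way. A call with a gripper value outside its range is refused whole. The fingers move at their own pace and stop on an object; "newtons" is the grip in N (left out, the last holds). Time passes only in rows, so rows that do not move let the fingers close, or fill a call up. It gives the time, the measured TCP pose, the force and the opening at its end, in the units of the state.
- telemetry.observe(): the state, without advancing time (a new reading comes with each control period).
- cams.camera(name): name is "side" or "top" or "wrist"; returns a dict with "img" (480x640x3 uint8, red, green, blue), "fov_y" (degrees; the focal length in pixels is half the picture's height over the tangent of half this angle, whatever the lens; pixels are square), "cx", "cy" (the principal point, pixels), "D" ([k1, k2, p1, p2, k3] as OpenCV has them; the pictures are not rectified), "view" (4x4, takes a point from world to camera coordinates). Camera axes: x right, y up, looking along -z (the intrinsics and any distortion apply to the point x, -y, -z); pixel columns grow to the right and rows downward; lengths in m; the calibration is good to about 2 mm. A picture is of the moment at which its call begins. There is no depth.
- order.hand_in(): hands the job in, once; it reports no verdict.
The state is a dict: "t": time; "joint_pos": joint angles; "qvel": joint speeds; "tau": joint torques, N m; "tcp_pos": TCP position; "tool_rot": TCP orientation; "force": force on the tool from outside, world axes, zero at the start; "moment": the same for the moment, N m; "opening": finger opening in m.
Only numpy, scipy, OpenCV 4.12 (cv2) and the standard library are available. Lean on these libraries where they do the work, as an engineer would, in place of code of your own. Each camera call takes 0.05 s, during which the arm holds its last target. There are 200 camera calls.

## Working session

There is one attempt and no reset: what is moved stays moved. The work goes in short steps, Python scripts to look and compute and a tool call to move; the robot and the scene stay as the last step left them, time stands still between calls to the robot, and variables do not carry over. Pictures are saved under pics/ and viewed, about 12 in all and at most 16, crops included, and the job is handed in when it is done.

Besides the shell and the picture viewer there is one more tool, called after "Emit:" as name(argument=value, ...) on one line, values as JSON. send_rows: Moves the arm, as the interface text tells. Its arguments: {"type":"object","properties":{"motion":{"type":"array","items":{"type":"array","items":{"type":"number"}}},"newtons":{"type":"number"}},"required":["motion"]}

```bash
mkdir -p pics; cat > h.py <<'E'
import numpy as np, cv2
from rig import telemetry, cams, order, ctrl
def cam(n):
    c=cams.camera(n); f=240/np.tan(np.radians(c["fov_y"])/2)
    c["K"]=np.array([[f,0,c["cx"]],[0,f,c["cy"]],[0,0,1]]); c["D"]=np.array(c["D"],float); c["view"]=np.array(c["view"]); return c
def ray(c,px):
    p=cv2.undistortPoints(np.array(px,float).reshape(-1,1,2),c["K"],c["D"]).reshape(-1,2)
    d=np.c_[p[:,0],-p[:,1],-np.ones(len(p))]; R=c["view"][:3,:3]; t=c["view"][:3,3]
    return -R.T@t, d@R
def onz(c,px,z):
    o,d=ray(c,px); return o+d*((z-o[2])/d[:,2])[:,None]
def proj(c,P):
    P=np.atleast_2d(P)@c["view"][:3,:3].T+c["view"][:3,3]
    return cv2.projectPoints(P*[1,-1,-1],np.zeros(3),np.zeros(3),c["K"],c["D"])[0].reshape(-1,2)
def save(c,n): cv2.imwrite(f"pics/{n}.png",c["img"][:,:,::-1])
E
python3 - <<'E'
from h import *
print(telemetry.observe(), ctrl.grip_point_offset)
for n in("top","side"):
    c=cam(n); save(c,n+"0"); print(n,c["fov_y"],c["D"],-c["view"][:3,:3].T@c["view"][:3,3])
E
```

```text
{'t': 0.0, 'joint_pos': array([ 9.93899858e-01,  2.21229128e-01,  1.52761741e+00, -5.22634282e-06,
        1.39470731e+00, -1.26096194e-01]), 'qvel': array([-0.00059301, -0.00087504, -0.0008358 , -0.00014462, -0.00012678,
       -0.00025487]), 'tau': array([-6.52356157e-04, -4.96908009e+01, -3.89394200e+01, -4.00174213e-04,
        1.10281495e-02,  7.95852003e-06]), 'tcp_pos': array([0.27197101, 0.5620446 , 0.23019406]), 'tool_rot': array([-3.13964638e+00, -2.41541229e-04,  2.69079306e+00]), 'force': array([-0.75114728,  0.1710236 , -0.39646617]), 'moment': array([ 0.0255349 , -0.00666561,  0.00996304]), 'opening': 0.08526527363030983} 0.0187
top 47.03856712304367 [-0.08382414  0.          0.          0.          0.        ] [0.40646136 0.00740155 1.41574047]
side 55.454884494717184 [-0.07731556  0.          0.          0.          0.        ] [0.45797435 0.64709858 0.63379943]
```

View pics/top0.png

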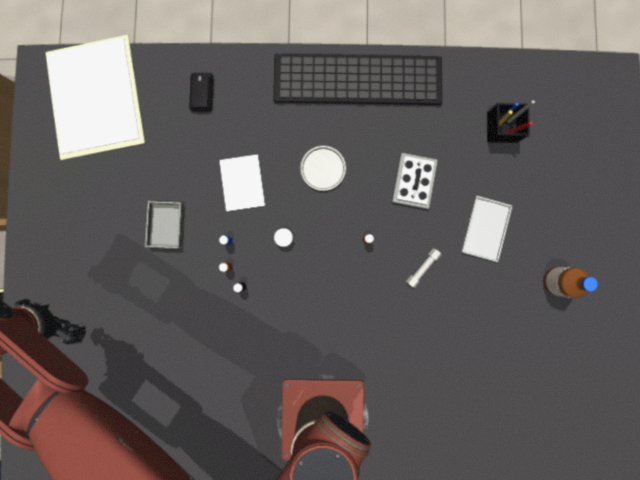

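View pics/side0.png

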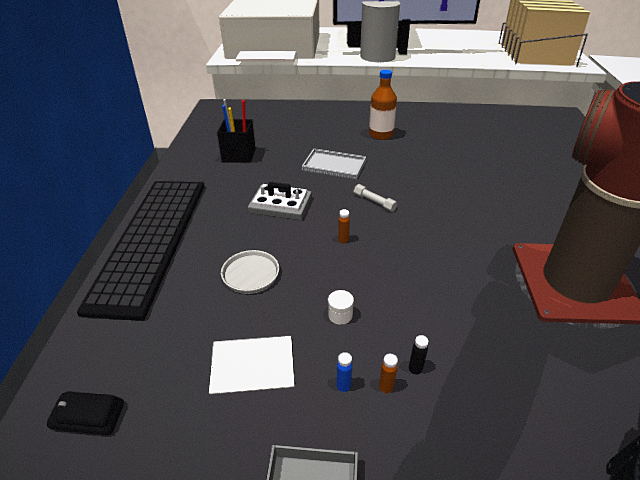

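The top view, where image up is +x and left is +y, shows:
- Carrier at (416,180), pad at (242,182), dish at (323,168), bin at (164,225), tray at (488,228).
- Jar at (284,237), column at (424,268).
- Amber vials with caps at (369,239) and (225,267). The blue (225,240) and black (239,287) look-alikes stand beside the second one.

The side view has amber vials at (344,226) and (388,373), blue at (345,372) and black at (419,355). I'll measure these next.

```bash
cat > m.py <<'E'
from h import *
c=cam("top"); g=cv2.cvtColor(c["img"],cv2.COLOR_RGB2GRAY)
# name: window x0,x1,y0,y1, threshold, z of top outline
W=dict(carrier=(385,445,145,215,100,.028),pad=(212,272,145,220,110,.004),vial_bin=(138,190,195,255,75,.035),dish=(295,352,140,197,110,.014),
 tray=(455,520,190,268,110,.014),jar=(268,300,222,252,120,.044),column=(400,448,243,293,100,.012),
 amberR=(360,378,230,248,150,.075),amberL=(215,232,259,275,150,.075),blue=(215,232,232,248,150,.075),black=(231,246,280,296,150,.075))
for n,(x0,x1,y0,y1,th,z) in W.items():
    m=(g[y0:y1,x0:x1]>th).astype(np.uint8)
    k=max(cv2.findContours(m,cv2.RETR_EXTERNAL,cv2.CHAIN_APPROX_NONE)[0],key=cv2.contourArea)
    pts=k.reshape(-1,2)+[x0,y0]
    P=onz(c,pts,z)[:,:2].astype(np.float32)
    (cx,cy),(w,h),a=cv2.minAreaRect(P*1000)
    B=cv2.boxPoints(((cx,cy),(w,h),a)); e=B[1]-B[0]; f=B[2]-B[1]; L=e if np.linalg.norm(e)>np.linalg.norm(f) else f
    print(n,"c %.1f %.1f"%(cx,cy),"size %.0f %.0f"%(max(w,h)+2.6,min(w,h)+2.6),"yaw %.3f"%((np.arctan2(L[1],L[0]))%np.pi),"npts",len(pts))
# side view cross-check for vial foot
E
python3 m.py
```

```text
carrier c 611.9 -227.3 size 134 100 yaw 2.963 npts 168
pad c 603.5 216.1 size 141 108 yaw 0.159 npts 178
vial_bin c 489.8 408.3 size 154 134 yaw 0.027 npts 373
dish c 642.8 7.5 size 119 119 yaw 0.796 npts 128
tray c 492.3 -415.5 size 157 104 yaw 2.883 npts 182
jar c 461.7 103.6 size 48 48 yaw 0.017 npts 52
column c 391.1 -253.3 size 118 32 yaw 2.467 npts 90
amberR c 460.8 -108.0 size 22 22 yaw 0.009 npts 24
amberL c 385.2 246.5 size 22 22 yaw 1.587 npts 23
blue c 452.2 248.0 size 22 22 yaw 0.806 npts 22
black c 336.0 211.2 size 22 21 yaw 0.807 npts 22
```

```bash
python3 - <<'E'
from h import *
c=cam("top"); a=cv2.resize(c["img"][140:300,140:320],None,fx=3,fy=3,interpolation=2); b=cv2.resize(c["img"][140:300,350:520],None,fx=3,fy=3,interpolation=2)
cv2.imwrite("pics/c1.png",np.vstack([np.hstack([a[:,:400*2]])])[:,:,::-1]); 
x=np.hstack([a,b]); x=cv2.resize(x,(800,int(x.shape[0]*800/x.shape[1]))); cv2.imwrite("pics/c2.png",x[:,:,::-1])
E
```

```text
(no output)
```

View pics/c2.png

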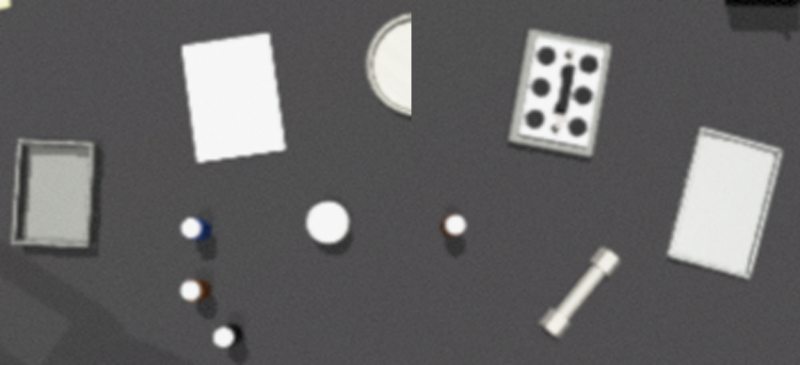

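The crop confirms brown bodies at crop (455,225) and (190,290), with blue at (190,228) and black at (222,337). So the two amber vials are top-view (369,239) and (225,267). Sizes come out 4–8 mm too large because of blur, but the centres are usable. I'll move above the left amber vial and look with the wrist camera.

Emit:
send_rows(motion=[[0.0113,-0.0316,-0.005,0,0,0.0451,0.0854],[0.0113,-0.0316,-0.005,0,0,0.0451,0.0854],[0.0113,-0.0316,-0.005,0,0,0.0451,0.0854],[0.0113,-0.0316,-0.005,0,0,0.0451,0.0854],[0.0113,-0.0316,-0.005,0,0,0.0451,0.0854],[0.0113,-0.0316,-0.005,0,0,0.0451,0.05],[0.0113,-0.0316,-0.005,0,0,0.0451,0.05],[0.0113,-0.0316,-0.005,0,0,0.0451,0.05],[0.0113,-0.0316,-0.005,0,0,0.0451,0.05],[0.0113,-0.0316,-0.005,0,0,0.0451,0.05]], newtons=40)

```text
t: 1.03
tcp_pos: [0.3854, 0.245, 0.1811]
tool_rot: [3.141, 0.0, -3.139]
force: [0.2, -0.3, 0.1]
opening: 0.0503
```

```bash
python3 - <<'E'
from h import *
s=telemetry.observe(); print(s["t"],s["tcp_pos"],s["tool_rot"],s["opening"],s["joint_pos"])
c=cam("wrist"); save(c,"w1"); print(c["view"].round(3),c["fov_y"])
print(proj(c,[[.3852,.2465,.075],[.3852,.2465,0],s["tcp_pos"]]))
t=cam("top")
print("bin",onz(t,[(147.9,201.2),(181.1,202.5),(178.9,247.6),(145.2,246.7)],.035))
E
```

```text
1.0333 [0.38542706 0.24502802 0.18107974] [ 3.14147955e+00  2.90659224e-04 -3.13887157e+00] 0.050308164308114724 [ 3.93325579e-01 -1.50086562e-01  2.00356816e+00 -6.33541083e-06
  1.28779922e+00 -1.18019008e+00]
[[-0.002  1.    -0.001 -0.244]
 [-0.954 -0.003 -0.3    0.393]
 [-0.3   -0.     0.954 -0.217]
 [ 0.     0.     0.     1.   ]] 68.84064759993797
[[322.20333777 238.07925484]
 [321.83854927 214.92763125]
 [320.04690364 306.61917357]]
bin [[0.5481013  0.4498424  0.035     ]
 [0.54573697 0.36425647 0.035     ]
 [0.43153854 0.36662288 0.035     ]
 [0.43246964 0.45308773 0.035     ]]
```

View pics/w1.png

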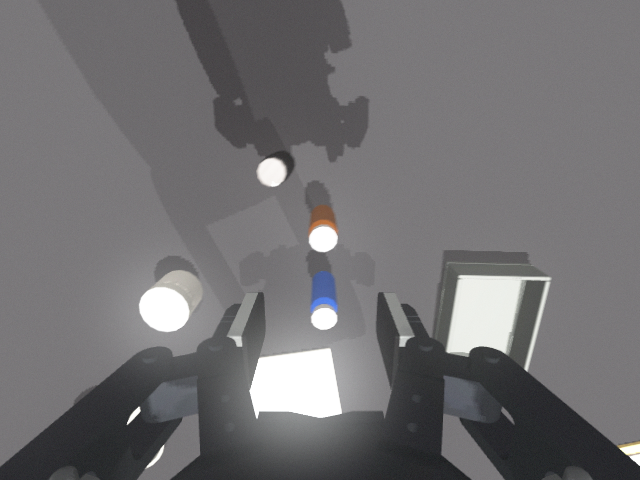

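The predicted cap pixel is (322,238) and the wrist picture shows it at (323,238), so the top-view estimates are good to 1–2 mm. The amber vial is the orange body between black (272,172) and blue (323,318). Bin centre is about (0.4895, 0.4085). Grasping now.

Emit:
send_rows(motion=[[0,0.00015,-0.0148,0,0,0,0.05],[0,0.00015,-0.0148,0,0,0,0.05],[0,0.00015,-0.0148,0,0,0,0.05],[0,0.00015,-0.0148,0,0,0,0.05],[0,0.00015,-0.0148,0,0,0,0.05],[0,0.00015,-0.0148,0,0,0,0.05],[0,0.00015,-0.0148,0,0,0,0.05],[0,0.00015,-0.0148,0,0,0,0.05],[0,0.00015,-0.0148,0,0,0,0.05],[0,0.00015,-0.0148,0,0,0,0.05]], newtons=30)

```text
t: 1.97
tcp_pos: [0.3851, 0.2489, 0.0327]
tool_rot: [3.141, 0.0, -3.142]
force: [-1.0, -0.4, -0.7]
opening: 0.0498
```

Emit:
send_rows(motion=[[0,0,0,0,0,0,0.018],[0,0,0,0,0,0,0.018],[0,0,0,0,0,0,0.018],[0,0,0,0,0,0,0.018],[0,0,0,0,0,0,0.018],[0,0,0.01,0,0,0,0.018],[0,0,0.02,0,0,0,0.018],[0,0,0.03,0,0,0,0.018],[0,0,0.03,0,0,0,0.018],[0,0,0.01,0,0,0,0.018]])

```text
t: 2.8
tcp_pos: [0.388, 0.2492, 0.139]
tool_rot: [3.138, 0.007, -3.142]
force: [0.5, 0.0, 0.8]
opening: 0.0217
```

Emit:
send_rows(motion=[[0.0098,0.0201,0,0,0,0,0.018],[0.0098,0.0201,0,0,0,0,0.018],[0.0098,0.0201,0,0,0,0,0.018],[0.0098,0.0201,0,0,0,0,0.018],[0.0098,0.0201,0,0,0,0,0.018],[0.0098,0.0201,0,0,0,0,0.018],[0.0098,0.0201,0,0,0,0,0.018],[0.0098,0.0201,0,0,0,0,0.018],[0,0,0,0,0,0,0.018],[0,0,0,0,0,0,0.018]])

```text
t: 3.63
tcp_pos: [0.4637, 0.4093, 0.1334]
tool_rot: [-3.141, -0.0, -3.14]
force: [-0.4, -0.9, -0.7]
opening: 0.0215
```

```bash
python3 - <<'E'
from h import *
c=cam("wrist"); save(c,"w2"); s=telemetry.observe(); print(s["t"],s["tcp_pos"],s["tool_rot"],s["opening"])
m=cam("side"); 
cv2.imwrite("pics/w2s.png",np.hstack([cv2.resize(c["img"],(400,300)),cv2.resize(m["img"][280:480,200:467],(400,300))])[:,:,::-1])
E
```

```text
3.6833 [0.46329441 0.40855623 0.13317549] [-3.14084224e+00 -6.70337200e-04 -3.14088804e+00] 0.021617902629755097
```

View pics/w2s.png

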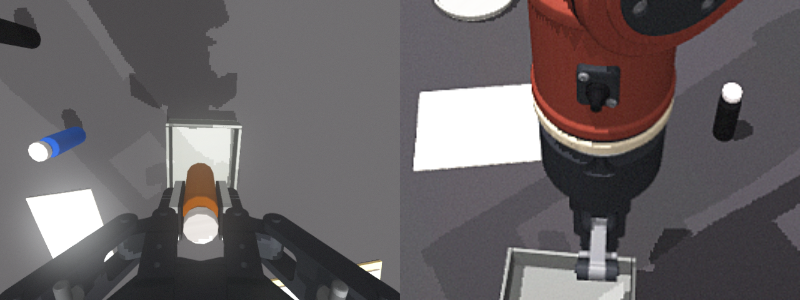

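The vial is held and hanging straight above the bin (bin in the wrist view at about (205,170) of the half-size frame). Lowering and releasing it.

Emit:
send_rows(motion=[[0,0,-0.015,0,0,0,0.018],[0,0,-0.015,0,0,0,0.018],[0,0,-0.015,0,0,0,0.018],[0,0,-0.015,0,0,0,0.018],[0,0,-0.012,0,0,0,0.018],[0,0,-0.01,0,0,0,0.018],[0,0,-0.006,0,0,0,0.018],[0,0,-0.004,0,0,0,0.018],[0,0,-0.004,0,0,0,0.018],[0,0,0,0,0,0,0.018]])

```text
t: 4.57
tcp_pos: [0.4643, 0.4091, 0.0377]
tool_rot: [3.141, 0.001, -3.141]
force: [0.4, 0.0, 0.0]
opening: 0.022
```

Emit:
send_rows(motion=[[0,0,0,0,0,0,0.024],[0,0,0,0,0,0,0.028],[0,0,0,0,0,0,0.035],[0,0,0,0,0,0,0.045],[0,0,0.01,0,0,0,0.045],[0,0,0.02,0,0,0,0.045],[0,0,0.03,0,0,0,0.045],[0,0,0.03,0,0,0,0.045],[0,0,0.01,0,0,0,0.05],[0,0,0,0,0,0,0.05]])

```text
t: 5.4
tcp_pos: [0.4661, 0.4106, 0.1424]
tool_rot: [3.137, 0.007, -3.141]
force: [-0.4, 1.0, 1.7]
opening: 0.0499
```

Emit:
send_rows(motion=[[-0.0003,-0.037,0,0,0,0,0.05],[-0.0003,-0.037,0,0,0,0,0.05],[-0.0003,-0.037,0,0,0,0,0.05],[-0.0003,-0.037,0,0,0,0,0.05],[-0.0003,-0.037,0,0,0,0,0.05],[-0.0003,-0.037,0,0,0,0,0.05],[-0.0003,-0.037,0,0,0,0,0.05],[-0.0003,-0.037,0,0,0,0,0.05],[-0.0003,-0.037,0,0,0,0,0.05],[-0.0003,-0.037,0,0,0,0,0.05]])

```text
t: 6.23
tcp_pos: [0.4593, 0.0373, 0.1359]
tool_rot: [3.141, -0.002, -3.141]
force: [0.6, 0.3, -0.4]
opening: 0.0499
```

Emit:
send_rows(motion=[[0,-0.037,0,0,0,0,0.05],[0,-0.037,0,0,0,0,0.05],[0,-0.037,0,0,0,0,0.05],[0,-0.036,0,0,0,0,0.05],[0,0,0,0,0,0,0.05],[0,0,0,0,0,0,0.05],[0,0,0,0,0,0,0.05],[0,0,0,0,0,0,0.05],[0,0,0,0,0,0,0.05],[0,0,0,0,0,0,0.05]])

```text
t: 7.07
tcp_pos: [0.4606, -0.1069, 0.1371]
tool_rot: [3.141, -0.0, -3.139]
force: [0.1, 0.1, -0.8]
opening: 0.05
```

```bash
cat >> h.py <<'E'
def blob(c,P,z,r,lo=170):
    "centre (m) of the bright blob nearest predicted point P"
    u,v=proj(c,P)[0].astype(int); x0,y0=max(u-r,0),max(v-r,0)
    g=cv2.cvtColor(c["img"],cv2.COLOR_RGB2GRAY)[y0:v+r,x0:u+r]
    n,l,s,ct=cv2.connectedComponentsWithStats((g>lo).astype(np.uint8)); i=1+np.argmax(s[1:,4])
    k=cv2.findContours((l==i).astype(np.uint8),cv2.RETR_EXTERNAL,cv2.CHAIN_APPROX_NONE)[0][0].reshape(-1,2)+[x0,y0]
    w=onz(c,k,z)[:,:2]; (cc,rr)=cv2.minEnclosingCircle((w*1000).astype(np.float32))
    return (u,v),ct[i]+[x0,y0],onz(c,ct[i]+[x0,y0],z)[0],cc,2*rr
E
python3 - <<'E'
from h import *
s=telemetry.observe(); print(s["t"],s["tcp_pos"],s["tool_rot"],s["opening"],s["joint_pos"])
c=cam("wrist"); save(c,"w3")
print(blob(c,[.4608,-.108,.075],.075,40))
print(cams.camera("top")["img"][238:243,362:369].tolist()[2])
E
```

```text
7.0667 [ 0.46062722 -0.10691537  0.13705537] [ 3.14133193e+00 -3.95310540e-04 -3.13934843e+00] 0.050045460505452305 [-3.95125643e-01 -5.61974828e-02  2.00552198e+00  9.40660102e-05
  1.19273356e+00 -1.96820089e+00]
((np.int64(318), np.int64(259)), array([320.37811634, 259.41966759]), array([ 0.46088079, -0.10677087,  0.075     ]), (461.0646057128906, -106.72355651855469), 19.8360538482666)
[[75, 39, 31], [88, 47, 43], [94, 50, 45], [95, 51, 41], [98, 51, 44], [101, 56, 46], [101, 51, 43]]
```

The cap is measured at (0.461, −0.107) with a 20 mm diameter, and the body colour is amber. Grasping.

Emit:
send_rows(motion=[[0,0,-0.0104,0,0,0,0.05],[0,0,-0.0104,0,0,0,0.05],[0,0,-0.0104,0,0,0,0.05],[0,0,-0.0104,0,0,0,0.05],[0,0,-0.0104,0,0,0,0.05],[0,0,-0.0104,0,0,0,0.05],[0,0,-0.0104,0,0,0,0.05],[0,0,-0.0104,0,0,0,0.05],[0,0,-0.0104,0,0,0,0.05],[0,0,-0.0104,0,0,0,0.05]])

```text
t: 8.0
tcp_pos: [0.4607, -0.1082, 0.0322]
tool_rot: [-3.142, -0.0, -3.141]
force: [-0.6, 0.5, 0.1]
opening: 0.0501
```

Emit:
send_rows(motion=[[0,0,0,0,0,0,0.05],[0,0,0,0,0,0,0.018],[0,0,0,0,0,0,0.018],[0,0,0,0,0,0,0.018],[0,0,0,0,0,0,0.018],[0,0,0,0,0,0,0.018],[0,0,0.02,0,0,0,0.018],[0,0,0.03,0,0,0,0.018],[0,0,0.035,0,0,0,0.018],[0,0,0.035,0,0,0,0.018]])

```text
t: 8.83
tcp_pos: [0.46, -0.1079, 0.1543]
tool_rot: [3.141, -0.001, -3.141]
force: [1.0, -0.6, -0.3]
opening: 0.0221
```

Emit:
send_rows(motion=[[0.0035,0.0343,0,0,0,0,0.018],[0.0035,0.0343,0,0,0,0,0.018],[0.0035,0.0343,0,0,0,0,0.018],[0.0035,0.0343,0,0,0,0,0.018],[0.0035,0.0343,0,0,0,0,0.018],[0.0035,0.0343,0,0,0,0,0.018],[0.0035,0.0343,0,0,0,0,0.018],[0.0035,0.0343,0,0,0,0,0.018],[0.0035,0.0343,0,0,0,0,0.018],[0.0035,0.0343,0,0,0,0,0.018]])

```text
t: 9.67
tcp_pos: [0.4956, 0.2367, 0.1537]
tool_rot: [3.141, 0.001, -3.141]
force: [1.2, -0.8, 0.0]
opening: 0.0219
```

Emit:
send_rows(motion=[[0.0035,0.0343,0,0,0,0,0.018],[0.0035,0.0343,0,0,0,0,0.018],[0.0035,0.0343,0,0,0,0,0.018],[0.0035,0.0343,0,0,0,0,0.018],[0.004,0.0343,0,0,0,0,0.018],[0,0,0,0,0,0,0.018],[0,0,0,0,0,0,0.018],[0,0,0,0,0,0,0.018],[0,0,0,0,0,0,0.018],[0,0,0,0,0,0,0.018]])

```text
t: 10.5
tcp_pos: [0.5139, 0.4052, 0.1535]
tool_rot: [-3.141, 0.0, 3.14]
force: [0.4, 0.1, -0.6]
opening: 0.022
```

```bash
python3 - <<'E'
from h import *
s=telemetry.observe(); print(s["t"],s["tcp_pos"],s["tool_rot"],s["opening"])
c=cam("wrist"); save(c,"w4")
E
```

```text
10.5 [0.51391376 0.40519375 0.15349397] [-3.14140211e+00  6.45978547e-05  3.14048007e+00] 0.022029418939826573
```

View pics/w4.png

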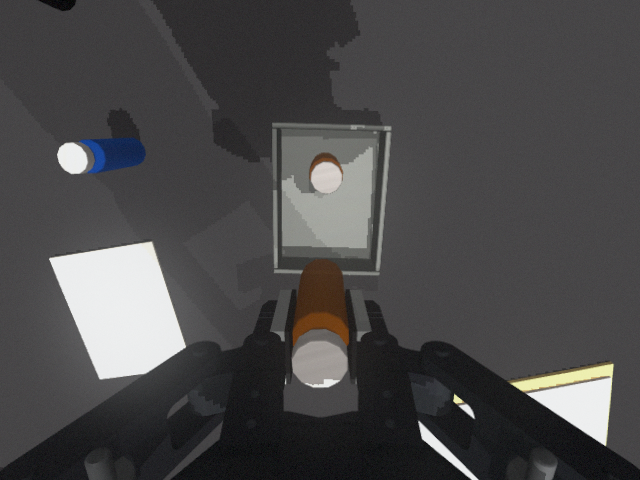

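The first vial stands upright in the bin at (325,177). The second is held above it. I'll quickly check the bin centre from its rim corners.

```bash
python3 - <<'E'
from h import *
c=cam("wrist"); P=onz(c,[(274,125),(390,128),(380,272),(275,271)],.035); print(P.round(4),P.mean(0)); print(onz(c,[(326,177)],.079))
E
```

```text
[[0.4332 0.3724 0.035 ]
 [0.4353 0.4552 0.035 ]
 [0.5463 0.4534 0.035 ]
 [0.5453 0.3687 0.035 ]] [0.49001159 0.41243949 0.035     ]
[[0.4646378  0.40890254 0.079     ]]
```

Emit:
send_rows(motion=[[0,0.002,-0.018,0,0,0,0.018],[0,0.002,-0.018,0,0,0,0.018],[0,0,-0.018,0,0,0,0.018],[0,0,-0.018,0,0,0,0.018],[0,0,-0.016,0,0,0,0.018],[0,0,-0.012,0,0,0,0.018],[0,0,-0.008,0,0,0,0.018],[0,0,-0.004,0,0,0,0.018],[0,0,-0.004,0,0,0,0.018],[0,0,0,0,0,0,0.018]])

```text
t: 11.43
tcp_pos: [0.5145, 0.4108, 0.0382]
tool_rot: [3.141, 0.001, -3.142]
force: [0.1, 0.6, -0.2]
opening: 0.0224
```

Emit:
send_rows(motion=[[0,0,0,0,0,0,0.018],[0,0,0,0,0,0,0.024],[0,0,0,0,0,0,0.028],[0,0,0,0,0,0,0.035],[0,0,0,0,0,0,0.045],[0,0,0.01,0,0,0,0.045],[0,0,0.02,0,0,0,0.045],[0,0,0.03,0,0,0,0.045],[0,0,0.03,0,0,0,0.045],[0,0,0.01,0,0,0,0.05]])

```text
t: 12.27
tcp_pos: [0.5161, 0.412, 0.1437]
tool_rot: [3.137, 0.007, -3.141]
force: [1.1, 1.2, 1.5]
opening: 0.05
```

Emit:
send_rows(motion=[[-0.0065,-0.038,0,0,0,0,0.05],[-0.0065,-0.038,0,0,0,0,0.05],[-0.0065,-0.038,0,0,0,0,0.05],[-0.0065,-0.038,0,0,0,0,0.07],[-0.0065,-0.038,0,0,0,0,0.07],[-0.0065,-0.038,0,0,0,0,0.07],[-0.0065,-0.038,0,0,0,0,0.07],[-0.0065,-0.038,0,0,0,0,0.07],[0,0,0,0,0,0,0.07],[0,0,0,0,0,0,0.07]])

```text
t: 13.1
tcp_pos: [0.4617, 0.1046, 0.1378]
tool_rot: [3.142, 0.001, 3.138]
force: [-0.0, -0.0, -0.1]
opening: 0.0703
```

```bash
python3 - <<'E'
from h import *
c=cam("wrist"); save(c,"w5")
s=telemetry.observe(); print(s["t"],s["tcp_pos"],s["tool_rot"],s["opening"])
print(blob(c,[.4617,.1036,.044],.044,60))
E
```

```text
13.15 [0.46198485 0.10579763 0.13782585] [3.14112149e+00 1.07303820e-03 3.13944252e+00] 0.0699503395310574
((np.int64(318), np.int64(243)), array([325.42615012, 244.97565241]), array([0.46293626, 0.10829866, 0.044     ]), (460.7163391113281, 106.19867706298828), 82.9163818359375)
```

Emit:
send_rows(motion=[[0,0,-0.0123,0,0,0,0.07],[0,0,-0.0123,0,0,0,0.07],[0,0,-0.0123,0,0,0,0.07],[0,0,-0.0123,0,0,0,0.07],[0,0,-0.0123,0,0,0,0.07],[0,0,-0.0123,0,0,0,0.07],[0,0,-0.0123,0,0,0,0.07],[0,0,-0.0123,0,0,0,0.07],[0,0,-0.0123,0,0,0,0.07],[0,0,-0.0123,0,0,0,0.07]], newtons=40)

```text
t: 13.98
tcp_pos: [0.462, 0.108, 0.0138]
tool_rot: [3.141, 0.0, -3.139]
force: [0.0, 0.7, -0.1]
opening: 0.0699
```

Emit:
send_rows(motion=[[0,0,0,0,0,0,0.06],[0,0,0,0,0,0,0.05],[0,0,0,0,0,0,0.04],[0,0,0,0,0,0,0.038],[0,0,0,0,0,0,0.038],[0,0,0,0,0,0,0.038],[0,0,0.01,0,0,0,0.038],[0,0,0.02,0,0,0,0.038],[0,0,0.02,0,0,0,0.038],[0,0,0.02,0,0,0,0.038]])

```text
t: 14.82
tcp_pos: [0.4615, 0.1063, 0.0857]
tool_rot: [3.142, -0.0, 3.142]
force: [0.8, -0.3, -0.7]
opening: 0.0437
```

Emit:
send_rows(motion=[[0.03,-0.0163,0,0,0,0,0.038],[0.03,-0.0163,0,0,0,0,0.038],[0.03,-0.0163,0,0,0,0,0.038],[0.03,-0.0163,0,0,0,0,0.038],[0.03,-0.0163,0,0,0,0,0.038],[0.03,-0.0163,0,0,0,0,0.038],[0,0,0,0,0,0,0.038],[0,0,-0.01,0,0,0,0.038],[0,0,-0.015,0,0,0,0.038],[0,0,-0.015,0,0,0,0.038]])

```text
t: 15.65
tcp_pos: [0.641, 0.009, 0.0439]
tool_rot: [3.141, -0.0, -3.141]
force: [0.3, -0.4, -1.7]
opening: 0.0439
```

```bash
python3 - <<'E'
from h import *
c=cam("wrist"); save(c,"w6")
s=telemetry.observe(); print(s["t"],s["tcp_pos"],s["tool_rot"],s["opening"])
E
```

```text
15.7 [0.63814419 0.00943561 0.03974951] [ 3.1407807  -0.00587661 -3.14100709] 0.04357819090581042
```

View pics/w6.png

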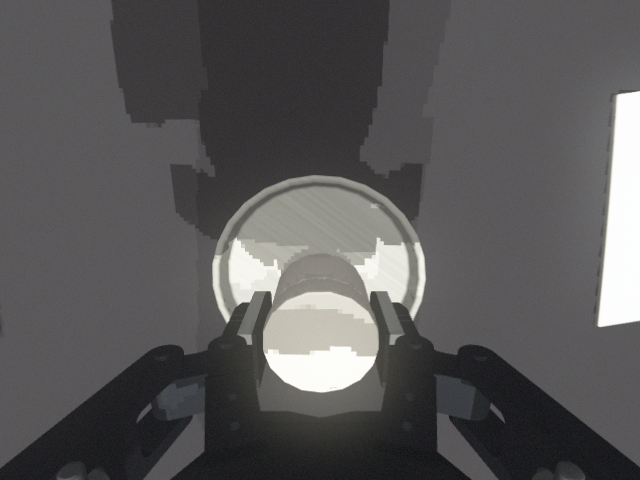

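The jar is held upright over the dish, whose centre is near (320,265). I'll lower most of the way and check.

Emit:
send_rows(motion=[[0,0,0,0,0,0,0.038],[0,0,-0.005,0,0,0,0.038],[0,0,-0.005,0,0,0,0.038],[0,0,-0.005,0,0,0,0.038],[0,0,-0.005,0,0,0,0.038],[0,0,-0.002,0,0,0,0.038],[0,0,0,0,0,0,0.038],[0,0,0,0,0,0,0.038],[0,0,0,0,0,0,0.038],[0,0,0,0,0,0,0.038]])

```text
t: 16.53
tcp_pos: [0.642, 0.0085, 0.0227]
tool_rot: [-3.142, 0.001, -3.141]
force: [-0.5, 1.4, -1.0]
opening: 0.0434
```

Emit:
send_rows(motion=[[0,0,-0.002,0,0,0,0.038],[0,0,-0.0015,0,0,0,0.038],[0,0,0,0,0,0,0.038],[0,0,0,0,0,0,0.046],[0,0,0,0,0,0,0.055],[0,0,0,0,0,0,0.065],[0,0,0,0,0,0,0.065],[0,0,0.02,0,0,0,0.065],[0,0,0.04,0,0,0,0.065],[0,0,0.04,0,0,0,0.065]])

```text
t: 17.37
tcp_pos: [0.6396, 0.0087, 0.1175]
tool_rot: [3.141, -0.005, -3.141]
force: [1.6, 0.2, 0.0]
opening: 0.0649
```

Emit:
send_rows(motion=[[-0.0251,-0.0261,0.002,0,0,-0.0674,0.05],[-0.0251,-0.0261,0.002,0,0,-0.0674,0.05],[-0.0251,-0.0261,0.002,0,0,-0.0674,0.05],[-0.0251,-0.0261,0.002,0,0,-0.0674,0.05],[-0.0251,-0.0261,0.002,0,0,-0.0674,0.05],[-0.0251,-0.0261,0.002,0,0,-0.0674,0.05],[-0.0251,-0.0261,0.002,0,0,-0.0674,0.05],[-0.0251,-0.0261,0.002,0,0,-0.0674,0.05],[-0.0251,-0.0261,0.002,0,0,-0.0674,0.05],[-0.0251,-0.0261,0.002,0,0,-0.0674,0.05]])

```text
t: 18.2
tcp_pos: [0.3894, -0.2534, 0.1392]
tool_rot: [-3.142, 0.001, 2.465]
force: [-0.0, -1.0, -0.7]
opening: 0.0503
```

```bash
python3 - <<'E'
from h import *
c=cam("wrist"); c=cam("wrist"); c=cam("wrist"); save(c,"w7")
s=telemetry.observe(); print(s["t"],s["tcp_pos"],s["tool_rot"],s["opening"],s["joint_pos"][5])
p=proj(c,[.391,-.253,.012])[0]; print(p)
g=cv2.cvtColor(c["img"],cv2.COLOR_RGB2GRAY); m=(g>130).astype(np.uint8); m[290:]=0
n,l,st,ct=cv2.connectedComponentsWithStats(m); print([(s.tolist(),k.round().tolist()) for s,k in zip(st[1:],ct[1:]) if s[4]>300])
E
```

```text
18.35 [ 0.38948183 -0.25431069  0.13929581] [-3.14134177e+00  1.13612026e-03  2.46313978e+00] 0.05005477962225746 -1.640385416548815
[325.52684171 231.02836468]
[([0, 0, 640, 290, 148463], [358.0, 156.0]), ([94, 0, 90, 52, 4050], [140.0, 24.0])]
```

View pics/w7.png

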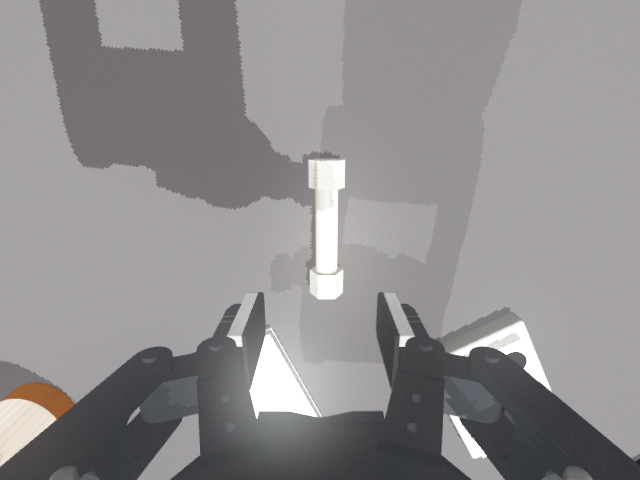

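The column lies vertically in the wrist view, from (326,158) to (326,297). Its middle is within 1 px of the prediction and it is square to the jaws. Descending.

Emit:
send_rows(motion=[[0.0008,0.0007,-0.02,0,0,0.002,0.05],[0.0007,0.0008,-0.02,0,0,0.002,0.05],[0,0,-0.02,0,0,0,0.05],[0,0,-0.02,0,0,0,0.05],[0,0,-0.02,0,0,0,0.045],[0,0,-0.015,0,0,0,0.04],[0,0,-0.01,0,0,0,0.04],[0,0,-0.007,0,0,0,0.035],[0,0,-0.003,0,0,0,0.035],[0,0,0,0,0,0,0.035]], newtons=60)

```text
t: 19.18
tcp_pos: [0.3924, -0.2506, 0.0036]
tool_rot: [3.141, -0.001, 2.473]
force: [0.6, 0.9, 0.4]
opening: 0.0352
```

Emit:
send_rows(motion=[[0,0,0,0,0,0,0.028],[0,0,0,0,0,0,0.022],[0,0,0,0,0,0,0.018],[0,0,0,0,0,0,0.014],[0,0,0,0,0,0,0.012],[0,0,0,0,0,0,0.012],[0,0,0,0,0,0,0.012],[0,0,0,0,0,0,0.012],[0,0,0,0,0,0,0.012],[0,0,0,0,0,0,0.012]])

```text
t: 20.02
tcp_pos: [0.3928, -0.2517, 0.005]
tool_rot: [-3.141, 0.002, 2.472]
force: [-1.2, -0.4, 6.4]
opening: 0.0157
```

Emit:
send_rows(motion=[[0,0,0.005,0,0,0,0.012],[0,0,0.01,0,0,0,0.012],[0,0,0.015,0,0,0,0.012],[0,0,0.015,0,0,0,0.012],[0,0,0.015,0,0,0,0.012],[0.01,-0.0164,0,0,0,0.041,0.012],[0.01,-0.0164,0,0,0,0.041,0.012],[0.01,-0.0164,0,0,0,0.041,0.012],[0.01,-0.0164,0,0,0,0.041,0.012],[0.01,-0.0164,0,0,0,0.041,0.012]])

```text
t: 20.85
tcp_pos: [0.4427, -0.3336, 0.0646]
tool_rot: [3.142, 0.0, 2.679]
force: [-0.5, -0.8, -1.9]
opening: 0.0159
```

Emit:
send_rows(motion=[[0.01,-0.0164,0,0,0,0.041,0.012],[0.01,-0.0164,0,0,0,0.041,0.012],[0.01,-0.0164,0,0,0,0.041,0.012],[0.01,-0.0164,0,0,0,0.041,0.012],[0.01,-0.0164,0,0,0,0.041,0.012],[0,0,0,0,0,0,0.012],[0,0,0,0,0,0,0.012],[0,0,0,0,0,0,0.012],[0,0,0,0,0,0,0.012],[0,0,0,0,0,0,0.012]])

```text
t: 21.68
tcp_pos: [0.4918, -0.414, 0.0638]
tool_rot: [3.141, -0.001, 2.882]
force: [-0.8, -0.6, -1.8]
opening: 0.0149
```

```bash
python3 - <<'E'
from h import *
c=cam("wrist"); save(c,"w8"); 
s=telemetry.observe(); print(s["t"],s["tcp_pos"],s["tool_rot"],s["opening"],s["force"])
E
```

```text
21.7333 [ 0.4919152  -0.41414984  0.06384338] [ 3.14122402e+00 -4.17539034e-04  2.88195520e+00] 0.015868342276476825 [ 0.23785296  0.22393307 -2.63443467]
```

View pics/w8.png

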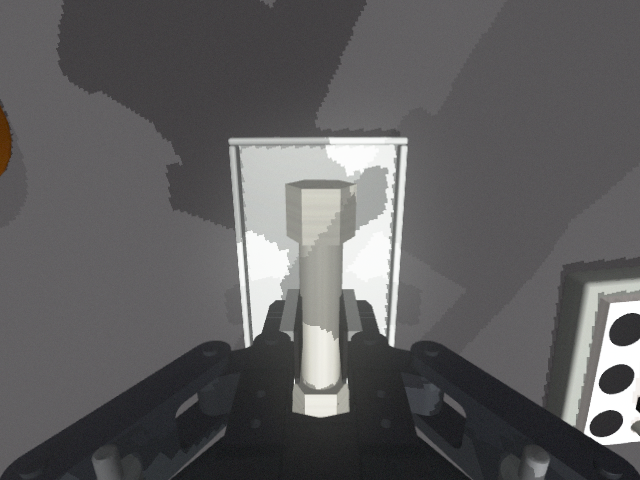

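The column is held level and lines up with the tray (rim corners at (232,141) and (405,141)). Lowering it.

Emit:
send_rows(motion=[[0,0,-0.01,0,0,0,0.012],[0,0,-0.01,0,0,0,0.012],[0,0,-0.01,0,0,0,0.012],[0,0,-0.01,0,0,0,0.012],[0,0,-0.006,0,0,0,0.012],[0,0,-0.004,0,0,0,0.012],[0,0,-0.003,0,0,0,0.012],[0,0,-0.002,0,0,0,0.012],[0,0,0,0,0,0,0.012],[0,0,0,0,0,0,0.012]])

```text
t: 22.57
tcp_pos: [0.4926, -0.4154, 0.0093]
tool_rot: [-3.141, 0.001, 2.882]
force: [0.9, 0.7, -1.6]
opening: 0.0154
```

Emit:
send_rows(motion=[[0,0,0,0,0,0,0.018],[0,0,0,0,0,0,0.02],[0,0,0,0,0,0,0.024],[0,0,0,0,0,0,0.03],[0,0,0,0,0,0,0.036],[0,0,0,0,0,0,0.036],[0,0,0.02,0,0,0,0.036],[0,0,0.03,0,0,0,0.036],[0,0,0.04,0,0,0,0.036],[0,0,0.04,0,0,0,0.04]])

```text
t: 23.4
tcp_pos: [0.4914, -0.4141, 0.1389]
tool_rot: [3.14, -0.002, 2.882]
force: [0.2, -1.6, -0.0]
opening: 0.04
```

Emit:
send_rows(motion=[[0.0151,0.0233,0.004,0,0,0.0101,0.04],[0.0151,0.0233,0.004,0,0,0.0101,0.04],[0.0151,0.0233,0.004,0,0,0.0101,0.04],[0.0151,0.0233,0.004,0,0,0.0101,0.04],[0.0151,0.0233,0.004,0,0,0.0101,0.04],[0.0151,0.0233,0.004,0,0,0.0101,0.04],[0.0151,0.0233,0.004,0,0,0.0101,0.04],[0.0151,0.0233,0.004,0,0,0.0101,0.04],[0,0,0,0,0,0,0.04],[0,0,0,0,0,0,0.04]])

```text
t: 24.23
tcp_pos: [0.6138, -0.2272, 0.1711]
tool_rot: [-3.141, 0.001, 2.965]
force: [-0.2, -0.4, -0.6]
opening: 0.0399
```

```bash
python3 - <<'E'
from h import *
c=cam("wrist"); c=cam("wrist"); save(c,"w9")
s=telemetry.observe(); print(s["t"],s["tcp_pos"],s["tool_rot"],s["opening"],s["joint_pos"][5])
a=2.963; R=np.array([np.cos(a),np.sin(a)]); o=np.array([.613,-.228])
print(proj(c,[[*(o+R*k),z] for k,z in((0,.06),(.026,.06),(-.026,.06),(.042,.048),(-.042,.048))]).round(1))
E
```

```text
24.3333 [ 0.61261885 -0.22890168  0.17056437] [-3.14121347e+00 -4.95087149e-04  2.96263746e+00] 0.040274216663054564 -1.8694996460055666
[[320.6 236.5]
 [320.6 202.7]
 [320.6 268.4]
 [320.7 178.7]
 [320.6 281. ]]
```

View pics/w9.png

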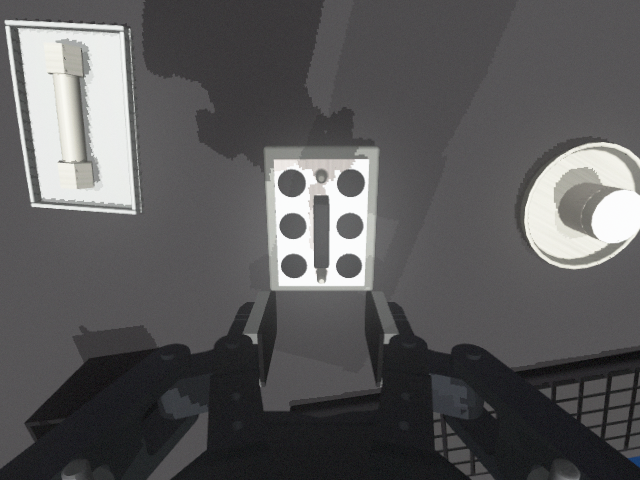

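The handle bar runs from (321,196) to (321,268) with pin tips at (321,174) and (322,281), matching the predictions. The view also shows the column lying in the tray and the jar standing in the dish. Descending on the handle.

Emit:
send_rows(motion=[[0,0,-0.022,0,0,0,0.04],[0,0,-0.022,0,0,0,0.04],[0,0,-0.022,0,0,0,0.04],[0,0,-0.022,0,0,0,0.04],[0,0,-0.018,0,0,0,0.035],[0,0,-0.012,0,0,0,0.035],[0,0,-0.008,0,0,0,0.03],[0,0,-0.005,0,0,0,0.03],[0,0,-0.002,0,0,0,0.03],[0,0,0,0,0,0,0.03]], newtons=60)

```text
t: 25.17
tcp_pos: [0.6132, -0.229, 0.0382]
tool_rot: [-3.141, 0.001, 2.962]
force: [-0.9, 0.3, 1.0]
opening: 0.0303
```

Emit:
send_rows(motion=[[0,0,0,0,0,0,0.024],[0,0,0,0,0,0,0.02],[0,0,0,0,0,0,0.016],[0,0,0,0,0,0,0.013],[0,0,0,0,0,0,0.01],[0,0,0,0,0,0,0.007],[0,0,0,0,0,0,0.007],[0,0,0,0,0,0,0.007],[0,0,0,0,0,0,0.007],[0,0,0,0,0,0,0.007]])

```text
t: 26.0
tcp_pos: [0.6136, -0.2286, 0.0387]
tool_rot: [-3.141, 0.001, 2.963]
force: [-0.5, 2.0, 5.8]
opening: 0.0108
```

```bash
python3 - <<'E'
from h import *
s=telemetry.observe(); print({k:np.round(v,4) for k,v in s.items()})
E
```

```text
{'t': np.float64(26.0), 'joint_pos': array([-4.7700e-01,  4.8140e-01,  1.5778e+00,  2.0000e-04,  1.0811e+00,
       -1.8691e+00]), 'qvel': array([-0.0002, -0.0008,  0.0008, -0.0011, -0.0008,  0.0007]), 'tau': array([-9.38100e-01, -5.30352e+01, -3.19000e+01, -3.52500e-01,
       -3.98300e-01,  7.40000e-03]), 'tcp_pos': array([ 0.6136, -0.2286,  0.0387]), 'tool_rot': array([-3.1414e+00,  1.3000e-03,  2.9627e+00]), 'force': array([-0.4735,  2.0272,  5.8163]), 'moment': array([ 0.2628,  0.0374, -0.0212]), 'opening': np.float64(0.0108)}
```

Emit:
send_rows(motion=[[0,0,0.002,0,0,0,0.007],[0,0,0.003,0,0,0,0.007],[0,0,0.004,0,0,0,0.007],[0,0,0.004,0,0,0,0.007],[0,0,0.004,0,0,0,0.007],[0,0,0.004,0,0,0,0.007],[0,0,0.004,0,0,0,0.007],[0,0,0.004,0,0,0,0.007],[0,0,0.004,0,0,0,0.007],[0,0,0.004,0,0,0,0.007]])

```text
t: 26.83
tcp_pos: [0.6128, -0.2287, 0.0753]
tool_rot: [-3.141, -0.0, 2.962]
force: [1.0, -0.6, -2.4]
opening: 0.0106
```

Emit:
send_rows(motion=[[0,0,0.005,0,0,0,0.007],[0,0,0.005,0,0,0,0.007],[0,0,0.005,0,0,0,0.007],[0,0,0.005,0,0,0,0.007],[0,0,0.005,0,0,0,0.007],[0,0,0.005,0,0,0,0.007],[0,0,0.005,0,0,0,0.007],[0,0,0.005,0,0,0,0.007],[0,0,0,0,0,0,0.007],[0,0,0,0,0,0,0.007]])

```text
t: 27.67
tcp_pos: [0.6133, -0.2287, 0.1153]
tool_rot: [-3.141, 0.001, 2.963]
force: [-0.7, -0.5, -1.7]
opening: 0.0109
```

```bash
python3 - <<'E'
from h import *
c=cam("wrist"); m=cam("side"); 
s=telemetry.observe(); print(s["t"],s["tcp_pos"],s["tool_rot"],s["opening"],s["force"],s["moment"])
cv2.imwrite("pics/w10.png",np.hstack([cv2.resize(c["img"],(400,300)),cv2.resize(m["img"][110:260,200:400],(400,300))])[:,:,::-1])
E
```

```text
27.7667 [ 0.61277576 -0.2284455   0.11448787] [ 3.14145198e+00 -5.18946583e-04  2.96258677e+00] 0.010751753139321278 [ 0.29689258 -0.23460054 -3.1935561 ] [-0.04654786  0.01220654  0.0370979 ]
```

View pics/w10.png

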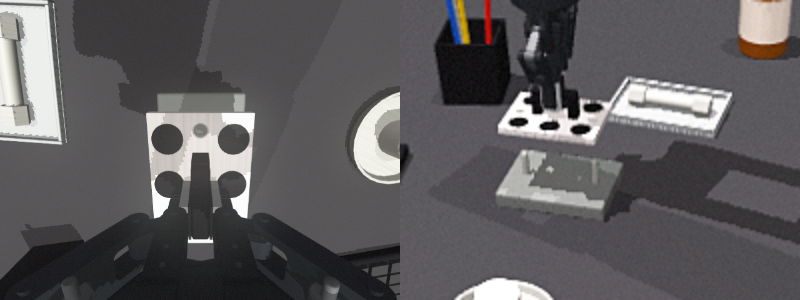

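The plate hangs level and clear of the pins; the side view shows bare pins below it. Carrying it to the pad.

Emit:
send_rows(motion=[[-0.0005,0.008,0,0,0,0.0169,0.007],[-0.0005,0.016,0,0,0,0.0169,0.007],[-0.0005,0.0245,0,0,0,0.0169,0.007],[-0.0005,0.0245,0,0,0,0.0169,0.007],[-0.0005,0.0245,0,0,0,0.0169,0.007],[-0.0005,0.0245,0,0,0,0.0169,0.007],[-0.0005,0.0245,0,0,0,0.0169,0.007],[-0.0005,0.0245,0,0,0,0.0169,0.007],[-0.0005,0.0245,0,0,0,0.0169,0.007],[-0.0005,0.0245,0,0,0,0.0169,0.007]])

```text
t: 28.6
tcp_pos: [0.6071, -0.0058, 0.1145]
tool_rot: [3.141, -0.001, 3.134]
force: [0.0, -0.3, -2.0]
opening: 0.0111
```

Emit:
send_rows(motion=[[-0.0005,0.0245,0,0,0,0.0169,0.007],[-0.0005,0.0245,0,0,0,0.0169,0.007],[-0.0005,0.0245,0,0,0,0.0169,0.007],[-0.0005,0.0245,0,0,0,0.0169,0.007],[-0.0005,0.0245,0,0,0,0.0169,0.007],[-0.0005,0.0245,0,0,0,0.0169,0.007],[-0.0005,0.0245,0,0,0,0.0169,0.007],[-0.0005,0.0245,0,0,0,0.0169,0.007],[-0.0005,0.0188,0,0,0,0.0169,0.007],[0,0.01,0,0,0,0.0169,0.007]])

```text
t: 29.43
tcp_pos: [0.6019, 0.2199, 0.1145]
tool_rot: [3.14, -0.001, -2.978]
force: [-0.5, -0.4, -2.2]
opening: 0.0105
```

Emit:
send_rows(motion=[[0,0,0,0,0,0,0.007],[0,0,0,0,0,0,0.007],[0,0,0,0,0,0,0.007],[0,0,-0.005,0,0,0,0.007],[0,0,-0.008,0,0,0,0.007],[0,0,-0.01,0,0,0,0.007],[0,0,-0.01,0,0,0,0.007],[0,0,-0.007,0,0,0,0.007],[0,0,0,0,0,0,0.007],[0,0,0,0,0,0,0.007]])

```text
t: 30.27
tcp_pos: [0.6027, 0.2159, 0.0735]
tool_rot: [-3.141, -0.002, -2.983]
force: [0.8, 0.4, -2.0]
opening: 0.0107
```

```bash
python3 - <<'E'
from h import *
c=cam("wrist"); m=cam("side"); 
s=telemetry.observe(); print(s["t"],s["tcp_pos"],s["tool_rot"],s["opening"],s["force"],s["moment"])
cv2.imwrite("pics/w11.png",np.hstack([cv2.resize(c["img"],(400,300)),cv2.resize(m["img"][250:430,150:390],(400,300))])[:,:,::-1])
E
```

```text
30.3667 [0.60383753 0.2163202  0.07505723] [ 3.14156055e+00  5.28961724e-04 -2.98257397e+00] 0.010221164931387897 [-0.30080277 -0.04702197 -2.56254516] [-0.00879473 -0.07713642 -0.00607671]
```

View pics/w11.png

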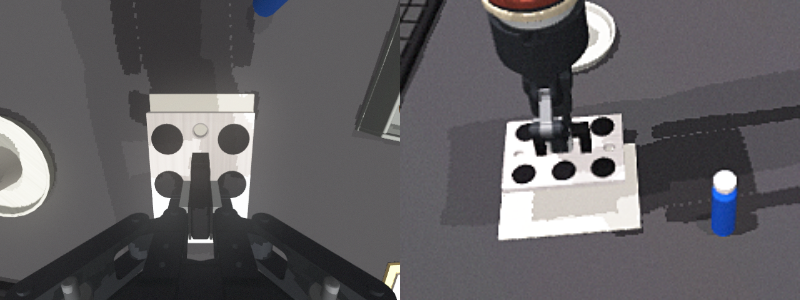

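The plate is level and parallel to the pad. The pad's far edge spans (149–256) around the plate's centre line at 201. Lowering it.

Emit:
send_rows(motion=[[0,0,-0.007,0,0,0,0.007],[0,0,-0.009,0,0,0,0.007],[0,0,-0.009,0,0,0,0.007],[0,0,-0.009,0,0,0,0.007],[0,0,-0.007,0,0,0,0.007],[0,0,-0.004,0,0,0,0.007],[0,0,-0.003,0,0,0,0.007],[0,0,-0.0025,0,0,0,0.007],[0,0,0,0,0,0,0.007],[0,0,0,0,0,0,0.007]])

```text
t: 31.2
tcp_pos: [0.6037, 0.2163, 0.0245]
tool_rot: [3.142, 0.0, -2.983]
force: [-0.1, -0.0, -2.3]
opening: 0.0109
```

```bash
python3 - <<'E'
from h import *
s=telemetry.observe(); print(s["t"],s["tcp_pos"],s["opening"],s["force"],s["moment"])
E
```

```text
31.2 [0.60372475 0.2162985  0.0244963 ] 0.010882289918207399 [-0.05290831 -0.01697384 -2.30842435] [ 0.05557383 -0.0048847   0.02999543]
```

Emit:
send_rows(motion=[[0,0,-0.001,0,0,0,0.007],[0,0,-0.0008,0,0,0,0.007],[0,0,0,0,0,0,0.007],[0,0,0,0,0,0,0.011],[0,0,0,0,0,0,0.013],[0,0,0,0,0,0,0.016],[0,0,0,0,0,0,0.022],[0,0,0,0,0,0,0.03],[0,0,0,0,0,0,0.036],[0,0,0,0,0,0,0.036]])

```text
t: 32.03
tcp_pos: [0.6036, 0.2163, 0.0226]
tool_rot: [3.142, 0.0, -2.983]
force: [0.3, -0.9, 0.7]
opening: 0.0363
```

Emit:
send_rows(motion=[[0,0,0.01,0,0,0,0.036],[0,0,0.02,0,0,0,0.036],[0,0,0.03,0,0,0,0.036],[0,0,0.03,0,0,0,0.04],[0,0,0.04,0,0,0,0.04],[0,0,0.04,0,0,0,0.04],[-0.02,0,0.03,0,0,0,0.04],[-0.03,0,0,0,0,0,0.04],[-0.03,0,0,0,0,0,0.04],[-0.03,0,0,0,0,0,0.04]])

```text
t: 32.87
tcp_pos: [0.4928, 0.2162, 0.2242]
tool_rot: [3.141, 0.003, -2.983]
force: [-0.6, -0.4, -0.3]
opening: 0.0399
```

```bash
python3 - <<'E'
from h import *
c=cam("wrist"); t=cam("top"); c=cam("wrist"); save(c,"w12"); m=cam("side")
s=telemetry.observe(); print(s["t"],s["tcp_pos"],s["opening"],s["force"])
cv2.imwrite("pics/f.png",np.vstack([np.hstack([cv2.resize(c["img"],(400,300)),cv2.resize(m["img"],(400,300))]),np.hstack([cv2.resize(t["img"][150:270,130:290],(400,300)),cv2.resize(t["img"][120:280,290:520],(400,300))])])[:,:,::-1])
E
```

```text
33.0667 [0.49348545 0.2164639  0.22363622] 0.0400564259901775 [ 0.63532474 -0.28406163  0.79121758]
```

View pics/f.png

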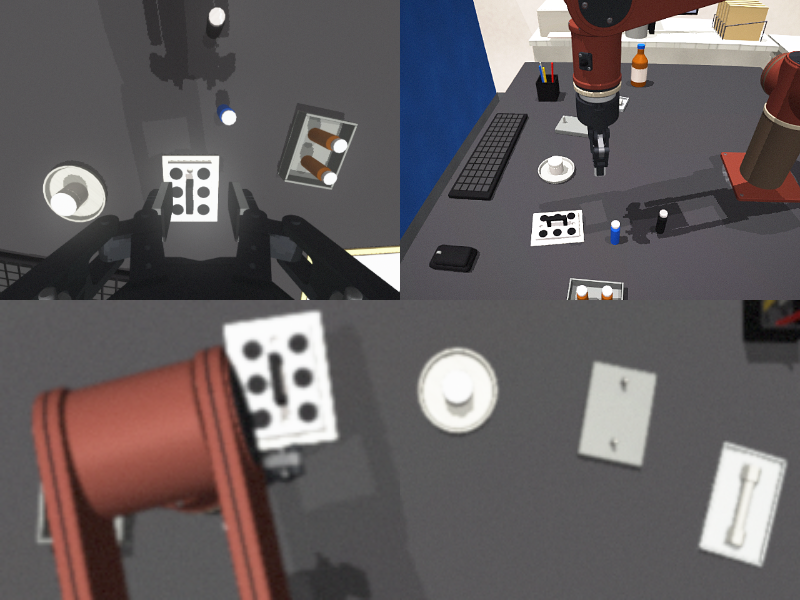

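Everything is in place: both vials upright in the bin, jar central in the dish, column along the tray (its centre is (744,505) against the tray's (742,504) in the panel), and the carrier flat on the pad. I'll run one check of the centring, then hand in.

```bash
python3 - <<'E'
from h import *
t=cam("top"); h=onz(t,[(130+278/2.5,150+78/2.5)],.044)[0]; print("handle centre",h,"offset from pad",h[:2]-[.6035,.2161])
c=cam("wrist"); print("pad corners z=.004:",onz(c,np.array([(163,156),(219,156),(218,221),(165,221)])*1.6,.004)[:,:2].mean(0))
print(telemetry.observe()["qvel"].round(3)); print(order.hand_in())
E
```

```text
handle centre [0.60036936 0.21119757 0.044     ] offset from pad [-0.00313064 -0.00490243]
pad corners z=.004: [0.6106246  0.21826218]
[-0.003  0.019 -0.01   0.001 -0.001  0.001]
the job is handed in; nothing more can be done
None
```

The job is handed in at about 33 s of the 136 s allowed. The carrier plate came straight up off its pins, level the whole way, and is on the pad. Both amber vials stand in the bin, the jar stands in the dish and the column lies along the tray. The blue and black look-alike vials were not touched.

My last checks:
- **Final views:** the vials and jar looked upright, the column looked centred and parallel in its tray, and the carrier looked flat and square on the pad. The gripper was clear of everything.
- **Carrier centring:** two rough hand-read checks disagreed by a few mm. The top view put the handle about 3 mm and 5 mm from the measured pad centre. A reading of the pad corners in the wrist view put the pad centre about 7 mm off in x. The plate was released 0.2 mm from the pad centre measured at the start, so I expect it to be within the 12 mm limit.
- **Arm motion at hand-in:** the arm still had about 0.02 rad/s of residual joint speed, high above the table.

No verdict was reported.

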